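# Rap the last brass bush out of its stock tube

## Task

The last brass bush is wedged inside the blue stock tube, which stands mouth down on the bench. Pick up the blue tube as it stands, rap its mouth smartly on the dark steel block while holding it until the bush drops out onto the block, then lift the tube off, leaving the bush on the block, and stand the empty tube mouth down in the middle of the green tray.

Things in the scene. Friction and masses are not known exactly. Their poses are not given: they have to be found in the camera images.
- blue_tube: Blue stock tube, open at both ends, mouth down: 85 mm tall, 42 mm across, 50 mm collar over the lowest 10 mm; 0.15 kg. Origin: centre of its mouth (lower end); z up. Grip firmly from above, any way round, 55-80 mm up; a rap may push it some mm up in the fingers. 3 springy pips inside hold the bush when lifted at up to 0.2 m/s; striking the block at 0.3 m/s frees it. The like white tube is empty.
- bush: Brass spool-shaped spacer bush, 30 mm long, 0.11 kg: 32 mm across at both ends (5 mm each), 24 mm across the neck between, which the pips grip. Starts inside the blue tube, lower end 17 mm above the mouth; seen down the tube as a brass disc. Once freed it falls inside the tube and stays standing when the tube is lifted straight up. Origin: centre of its lower end; z up its axis.
- block: Fixed dark steel knocking block, 130 x 130 mm and 20 mm high, hard flat top. Origin: centre of its underside, at bench height; z up.
- tray: Fixed green plastic tray, 140 x 140 mm, rim 14 mm high, wall 4 mm, floor 4 mm above the bench. Empty. Origin: centre of its underside; z up.

How it is judged:
On the way, in this order (a step that is already met when the one before it is completed fails the run):
1. the blue tube is held above the steel block with the bush still wedged inside (contact force between the fingers and blue_tube above 1 N and horizontal distance between blue_tube and block below 0.06 m and z of blue_tube in the frame of block above 0.03 m and z of bush in the frame of blue_tube above 0.012 m), for 0.05 s.
2. the tube's mouth strikes the block (contact force between blue_tube and block above 2 N).
3. the bush has dropped out onto the block while the tube is held (contact force between the fingers and blue_tube above 1 N and horizontal distance between bush and block below 0.075 m and z of bush in the frame of block below 0.026 m), for 0.05 s.
At the end, for the whole second after the job is handed in: The bush rests on the steel block (its origin within 85 mm of the block's centre); the empty blue tube stands upright (within 10 degrees), mouth down on the tray's floor, within 38 mm of the tray's centre; both are at rest (horizontal distance between bush and block below 0.085 m and z of bush in the frame of block between 0.015 and 0.045 m and linear speed of each of bush, blue_tube below 0.02 m/s and horizontal distance between blue_tube and tray below 0.038 m and z of blue_tube in the frame of tray below 0.012 m and angle between blue_tube's own z axis and vertical below 0.17 rad and distance between bush and blue_tube above 0.08 m); the robot touches nothing.
It also fails if it takes over 45 s, if anything falls off the work surface, if the arm or the gripper's body presses on something with over 40 N, if the wrist force passes 120 N, or if a joint passes its speed limit or range.

## Robot

A 7-joint arm with a two-finger parallel gripper is mounted at the origin on the work surface. World frame = base frame: x ahead of the robot, y to its left, z up, the work surface at z = 0. Lengths are in m, angles in rad, forces in N, time in s.
With the tool pointing down it reaches from about 0.425 to 0.925 m from the base axis. Payload 6.8 kg.
Tool frame: the origin (TCP) lies midway between the tips of the shut fingers; the grasp point (between the pads) lies 19 mm behind it; z points along the fingers, y is the direction in which the jaws open and shut (so a half turn about z gives the same grasp; the last joint's range is limited). The gripper opens to 85 mm and grips with 20 to 120 N. Pads are 22 mm wide; open, the fingers measure 114 mm over their backs; the gripper's body (76 mm by 85 mm) begins 54 mm behind the grasp point. The pads swing forward as they close: fully open they stand 13 mm farther back than shut.
Start: joints at [-1.34, 0.477, 0.022, 1.555, -0.011, 1.109, -0.083], TCP at [0.224, 0.637, 0.231] pointing down, gripper open.
Joint ranges: [-2.96, 2.96], [-0.34, 2.1], [-1.41, 1.46], [0.24, 2.44], [-1.37, 4.51], [0.17, 1.92], [-2.96, 2.96]. Speed limits (rad/s): [2.39, 2.39, 3.14, 3.14, 3.14, 3.14, 3.14].

## Interface

Orientations are given as a unit quaternion [w, x, y, z].
In Python, from station import status, eyes, workorder gives the robot as it stands. The module is installed in compiled form; this text tells all that it offers.
- The arm moves only by the shell command python3 -m jog 'ROWS' [FORCE]. ROWS is text: rows parted by semicolons, each of 7 numbers parted by spaces: the shift along the tool's x, y, z in m, then the turn, a rotation vector about the tool's x, y, z in degrees, then the finger opening in m, from 0 to 0.0854. In form: dx dy dz rx ry rz jaw; .... A call has 1 to 5 rows; each row is the pose to reach, as a shift and turn from the pose commanded when the call began, along the tool's axes at that moment; what a row does not reach only later rows make up. A row lasts 1/10 s, in which the tool goes at most 50 mm and 8.59 degrees, less where a joint would pass 70% of its speed; a pose out of reach is approached as far as the arm can. A call with a gripper value outside its range is refused whole. The fingers move at their own pace and stop on an object; FORCE is the grip in N (left out, the last holds). Time passes only in rows, so rows that repeat a pose let the fingers close. It gives the time, the measured TCP pose, the force and the opening at its end, in the units of the state.
- status.get_obs(): the state, without advancing time (a new reading comes with each control period).
- eyes.read_camera(name): name is "scene" or "top" or "wrist"; returns a dict with "image" (400x640x3 uint8, red, green, blue), "intrinsics" (3x3 intrinsics, pixels), "position" and "orientation" of the camera in the world. Camera axes: x right, y up, looking along -z (the intrinsics and any distortion apply to the point x, -y, -z); pixel columns grow to the right and rows downward; lengths in m; the calibration is good to about 2 mm. A picture is of the moment at which its call begins. There is no depth.
- workorder.hand_in(): hands the job in, once; it reports no verdict.
The state is a dict: "t": time; "q": joint angles; "joint_vel": joint speeds; "joint_torque": joint torques, N m; "eef_pos": TCP position; "tool_rot": TCP orientation; "contact_force": force on the tool from outside, world axes, zero at the start; "torque": the same for the moment, N m; "gripper_width": opening from 0.0 (shut) to 1.0 (fully open).
Only numpy, scipy, OpenCV 4.12 (cv2) and the standard library are available. Lean on these libraries where they do the work, as an engineer would, in place of code of your own. Each camera call takes 0.05 s, during which the arm holds its last target.

## Working session

There is one attempt and no reset: what is moved stays moved. The work goes in short steps, Python scripts to look and compute and a shell command to move; the robot and the scene stay as the last step left them, time stands still between calls to the robot, and variables do not carry over. Pictures are saved under pics/ and viewed, and the job is handed in when it is done.

```bash
mkdir -p pics; ls; python3 - <<'E'
from station import status, eyes
import cv2
print(status.get_obs())
for n in ("scene","top","wrist"):
    c=eyes.read_camera(n); cv2.imwrite(f"pics/{n}0.png",c["image"][:,:,::-1]); print(n,{k:v for k,v in c.items() if k!="image"})
E
```

```text
pics
{'t': 0.0, 'q': array([-1.34011784,  0.47778302,  0.02237065,  1.55646112, -0.01151313,
        1.10929054, -0.08309993]), 'joint_vel': array([ 1.62065199e-03,  3.10415288e-04,  8.33329376e-04,  5.43638082e-04,
       -1.33033772e-03, -3.13134698e-05, -2.21797852e-04]), 'joint_torque': array([ 6.17401820e-04, -5.96441281e+01,  1.60842106e+00, -2.81201810e+01,
        1.25414820e-02,  9.03696287e-03,  2.51548721e-05]), 'eef_pos': array([0.22415788, 0.63606399, 0.23033368]), 'tool_rot': array([-8.49682963e-05,  1.68586088e-01,  9.85686516e-01, -9.02753990e-04]), 'contact_force': array([ 0.12002306, -0.79509055, -0.113981  ]), 'torque': array([ 0.02155842,  0.03816609, -0.00223354]), 'gripper_width': 1.0003187574169445}
scene {'intrinsics': array([[447.76116419,   0.        , 319.9989052 ],
       [  0.        , 447.76116419, 202.76166515],
       [  0.        ,   0.        ,   1.        ]]), 'position': array([1.0229629 , 0.34856264, 1.03559637]), 'orientation': array([0.46559682, 0.13491757, 0.24292067, 0.84024187])}
top {'intrinsics': array([[432.54606775,   0.        , 316.31768082],
       [  0.        , 432.54606775, 192.62563534],
       [  0.        ,   0.        ,   1.        ]]), 'position': array([0.45617167, 0.01159945, 0.93694474]), 'orientation': array([-0.69871555, -0.01742268,  0.02772755,  0.71464971])}
wrist {'intrinsics': array([[318.85300318,   0.        , 316.02887816],
       [  0.        , 318.85300318, 204.25091436],
       [  0.        ,   0.        ,   1.        ]]), 'position': array([0.15035102, 0.66227662, 0.37351284]), 'orientation': array([ 0.80638231, -0.12718194, -0.08868246,  0.57070811])}
```

View pics/scene0.png

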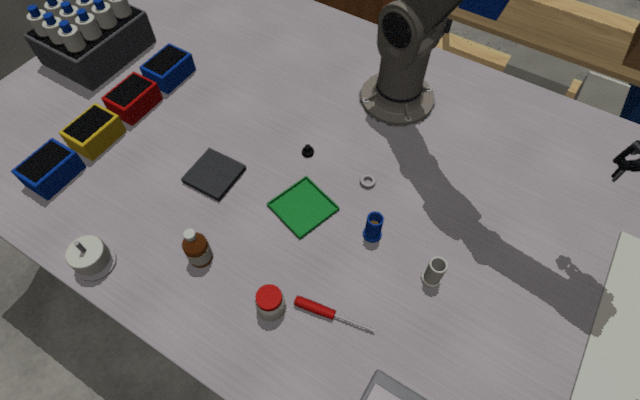

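View pics/top0.png

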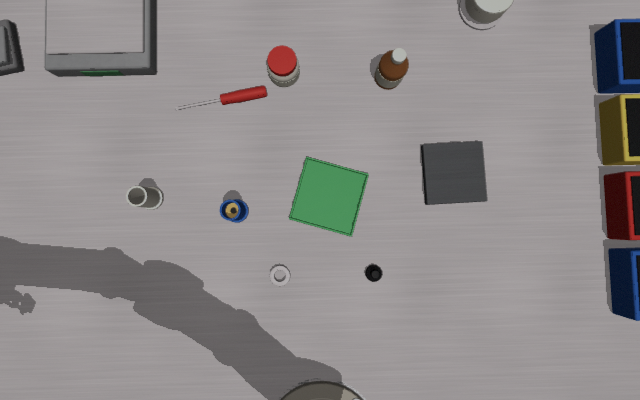

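View pics/wrist0.png

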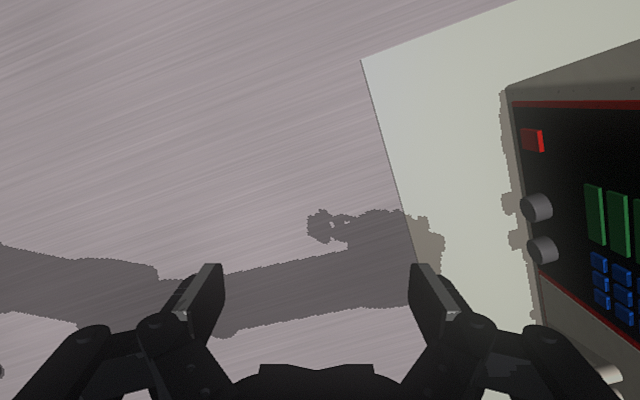

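The scene shows the blue tube at scene (373,227) and top (233,210), with the brass disc visible inside. The tray is at top (329,196), the block at top (454,172) and the white tube at top (145,197). Next I'll measure these.

```bash
cat > h.py <<'E'
import numpy as np, cv2
from scipy.spatial.transform import Rotation as R
from station import status, eyes
def rot(q): return R.from_quat(np.roll(q,-1))
def grab(n,save=None):
    c=eyes.read_camera(n); c["bgr"]=np.ascontiguousarray(c["image"][:,:,::-1])
    if save: cv2.imwrite(f"pics/{save}.png",c["bgr"])
    return c
def ray(c,u,v,z):
    K=c["intrinsics"]; d=np.array([(u-K[0,2])/K[0,0],-(v-K[1,2])/K[1,1],-1.]); d=rot(c["orientation"]).apply(d)
    p=np.array(c["position"]); return p+d*(z-p[2])/d[2]
def proj(c,P):
    K=c["intrinsics"]; p=rot(c["orientation"]).inv().apply(np.atleast_2d(P)-c["position"])
    return np.c_[K[0,2]+K[0,0]*p[:,0]/-p[:,2], K[1,2]-K[1,1]*p[:,1]/-p[:,2]]
def big(m):
    cs,_=cv2.findContours(m.astype(np.uint8),cv2.RETR_EXTERNAL,cv2.CHAIN_APPROX_NONE); return max(cs,key=cv2.contourArea)
def circ(P,r,z,n=24):
    a=np.linspace(0,2*np.pi,n,endpoint=False); return np.c_[P[0]+r*np.cos(a),P[1]+r*np.sin(a),0*a+z]
def hullmask(c,xy,z0=0):
    m=np.zeros((400*4,640*4),np.uint8)
    for parts in ([(.025,0),(.025,.01)],[(.021,0),(.021,.085)]):
        pts=np.vstack([proj(c,circ(xy,r,z+z0)) for r,z in parts])
        cv2.fillConvexPoly(m,cv2.convexHull(((pts+.5)*4).astype(np.int32)),1)
    return cv2.resize(m*255,(640,400),interpolation=cv2.INTER_AREA)/255.
E
python3 - <<'E'
from h import *
from scipy.optimize import minimize
for n in("top","scene"):
    c=grab(n); h=cv2.cvtColor(c["bgr"],cv2.COLOR_BGR2HSV)
    x0,y0,x1,y1=((205,180,265,240) if n=="top" else (345,195,405,255))
    roi=np.zeros((400,640),bool); roi[y0:y1,x0:x1]=1
    blue=roi&(h[...,0]>100)&(h[...,0]<130)&(h[...,1]>130)
    k=big(blue); m=np.zeros((400,640),np.uint8); cv2.drawContours(m,[k],-1,1,-1)
    g=ray(c,*k.reshape(-1,2).mean(0),.04)[:2]
    f=lambda p:np.abs(hullmask(c,p)-m).sum()
    r=minimize(f,g,method="Nelder-Mead",options=dict(initial_simplex=[g,g+[.01,0],g+[0,.01]]))
    print(n,"tube",r.x,r.fun,m.sum())
    gr=(h[...,0]>50)&(h[...,0]<80)&(h[...,1]>120); 
    gr[:150]=0
    k=big(gr);b=cv2.boxPoints(cv2.minAreaRect(k)) if n=="top" else cv2.approxPolyDP(k,8,True)[:,0]
    P=np.array([ray(c,*p,.014) for p in b])[:,:2];print("tray",P.mean(0),np.linalg.norm(P-np.roll(P,1,0),axis=1))
    gray=h[...,2]; x0,y0,x1,y1=((405,130,500,215) if n=="top" else (170,140,255,205))
    roi[:]=0; roi[y0:y1,x0:x1]=1
    k=big(roi&(gray<85));b=cv2.boxPoints(cv2.minAreaRect(k)) if n=="top" else cv2.approxPolyDP(k,6,True)[:,0]
    P=np.array([ray(c,*p,.02) for p in b])[:,:2];print("block",b.tolist(),P.mean(0),np.linalg.norm(P-np.roll(P,1,0),axis=1))
o=status.get_obs(); print(rot(o["tool_rot"]).as_matrix().round(3))
E
```

```text
top tube [0.48072484 0.16939734] 55.38823529411765 506
tray [ 0.50705088 -0.02811053] [0.1367721  0.13696448 0.1381015  0.13688792]
block [[419.8943176269531, 144.25790405273438], [481.6966857910156, 139.62274169921875], [486.2647399902344, 200.5301513671875], [424.4623718261719, 205.16531372070312]] [ 0.55186675 -0.29618307] [0.13101637 0.13406441 0.13139521 0.13286254]
scene tube [0.47823816 0.16849825] 71.95686274509804 453
tray [ 0.50890459 -0.02592227] [0.13481354 0.13490084 0.13692839 0.13443234]
block [[209, 148], [181, 179], [219, 201], [245, 166]] [ 0.55329996 -0.29580834] [0.12826438 0.12704436 0.13513466 0.13157208]
[[-0.943  0.332 -0.   ]
 [ 0.332  0.943 -0.001]
 [-0.    -0.001 -1.   ]]
```

```bash
python3 -m jog '-0.037 -0.033 0 0 0 0 0.0854; -0.074 -0.066 0 0 0 0 0.0854; -0.111 -0.1 0 0 0 0 0.0854; -0.148 -0.133 0 0 0 0 0.0854; -0.185 -0.166 0 0 0 0 0.0854'; python3 -m jog '-0.037 -0.033 0 0 0 0 0.0854; -0.074 -0.066 0 0 0 0 0.0854; -0.111 -0.1 0 0 0 0 0.0854; -0.148 -0.133 0 0 0 0 0.0854; -0.185 -0.166 0 0 0 0 0.0854'
cat >> h.py <<'E'
def delta(P):
    o=status.get_obs(); Q=rot(o["tool_rot"]); print("pos",o["eef_pos"].round(4),"rotvec(tool) to vertical-down tilt",Q.as_matrix()[:,2].round(4),"F",o["contact_force"].round(1),"w",round(o["gripper_width"],3),"t",o["t"])
    print("delta tool",Q.inv().apply(np.array(P)-o["eef_pos"]).round(4))
E
python3 -c "
from h import *
delta([.4795,.169,.15])"
```

```text
t: 0.75
eef_pos: [0.3444, 0.4166, 0.2314]
tool_rot: [0.0, 0.169, 0.986, 0.0]
contact_force: [1.3, -0.4, 0.4]
gripper_width: 0.999
t: 1.25
eef_pos: [0.4636, 0.1986, 0.2316]
tool_rot: [0.0, 0.169, 0.986, 0.0]
contact_force: [0.1, 0.3, 0.2]
gripper_width: 1.003
pos [0.4636 0.1986 0.2316] rotvec(tool) to vertical-down tilt [ 5.e-04  5.e-04 -1.e+00] F [0.1 0.3 0.2] w 1.003 t 1.25
delta tool [-0.0248 -0.0227  0.0816]
```

```bash
python3 -m jog '-0.025 -0.023 0.03 0 0 0 0.0854; -0.025 -0.023 0.07 0 0 0 0.0854; -0.025 -0.023 0.082 0 0 0 0.0854; -0.025 -0.023 0.082 0 0 0 0.0854'
python3 - <<'E'
from h import *
delta([.4795,.169,.045])
for n in("wrist","top"): grab(n,n+"1")
c=grab("wrist"); 
for z in (0.085,): print(proj(c,circ([.4795,.169],.021,z,8)).round(0).tolist())
E
```

```text
t: 1.65
eef_pos: [0.4773, 0.1706, 0.1478]
tool_rot: [-0.002, 0.168, 0.986, -0.001]
contact_force: [1.2, -0.4, 0.1]
gripper_width: 1.002
pos [0.4773 0.1706 0.1478] rotvec(tool) to vertical-down tilt [-0.0038 -0.0017 -1.    ] F [ 1.2 -0.4  0.1] w 1.002 t 1.65
delta tool [-0.0029 -0.0005  0.1028]
[[322.0, 247.0], [339.0, 233.0], [341.0, 212.0], [326.0, 195.0], [302.0, 194.0], [285.0, 209.0], [285.0, 230.0], [300.0, 246.0]]
```

View pics/wrist1.png

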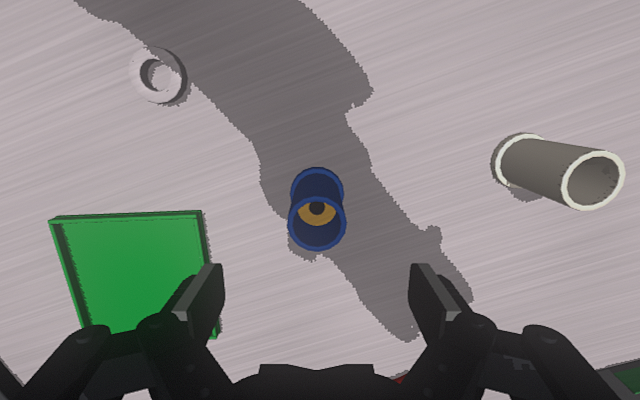

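The wrist view shows the blue rim centred at about (317,222), against a predicted (313,220), so it sits midway between the fingers. The brass disc is visible at (317,210).

```bash
python3 - <<'E'
from h import *
c=grab("wrist"); delta([.4795,.169,.045])
h=cv2.cvtColor(c["bgr"],cv2.COLOR_BGR2HSV)
b=(h[...,0]>100)&(h[...,0]<130)&(h[...,1]>130); b[:,:270]=0;b[:,370:]=0
k=big(b); pts=k.reshape(-1,2); pts=pts[pts[:,1]>224]
(u,v),ax,an=cv2.fitEllipse(pts); print(u,v,ax,pts[:,0].min(),pts[:,0].max(),pts[:,1].max())
print(ray(c,u,v,.085), ray(c,(pts[:,0].min()+pts[:,0].max()+1)/2,222.5,.085))
E
```

```text
pos [0.4797 0.172  0.1509] rotvec(tool) to vertical-down tilt [ 0.0023  0.0016 -1.    ] F [ 0.  -0.6  0.2] w 1.002 t 1.85
delta tool [-0.0006 -0.0031  0.1059]
313.1303405761719 220.0391387939453 (51.06468200683594, 56.108551025390625) 286 341 246
[0.4793904  0.16977631 0.085     ] [0.48132913 0.16973642 0.085     ]
```

```bash
python3 -m jog '0 -0.002 0.02 0 0 0 0.0854; 0 -0.002 0.045 0 0 0 0.0854; 0 -0.002 0.07 0 0 0 0.0854; 0 -0.002 0.09 0 0 0 0.0854; 0 -0.002 0.103 0 0 0 0.0854' 60
python3 -m jog '0 0 0 0 0 0 0.0854; 0 0 0 0 0 0 0.0854; 0 0 0 0 0 0 0.0854'
python3 - <<'E'
from h import *
delta([.4795,.1697,.045]); grab("wrist","wrist2")
E
```

```text
t: 2.35
eef_pos: [0.4785, 0.1695, 0.0462]
tool_rot: [0.0, 0.168, 0.986, 0.0]
contact_force: [-0.4, -1.1, -0.3]
gripper_width: 1.001
t: 2.65
eef_pos: [0.4792, 0.1692, 0.0475]
tool_rot: [0.001, 0.169, 0.986, 0.001]
contact_force: [0.3, 0.9, -1.0]
gripper_width: 0.998
pos [0.4792 0.1692 0.0475] rotvec(tool) to vertical-down tilt [ 0.002   0.0011 -1.    ] F [ 0.3  0.9 -1. ] w 0.998 t 2.65
delta tool [-0.0001  0.0006  0.0025]
```

View pics/wrist2.png

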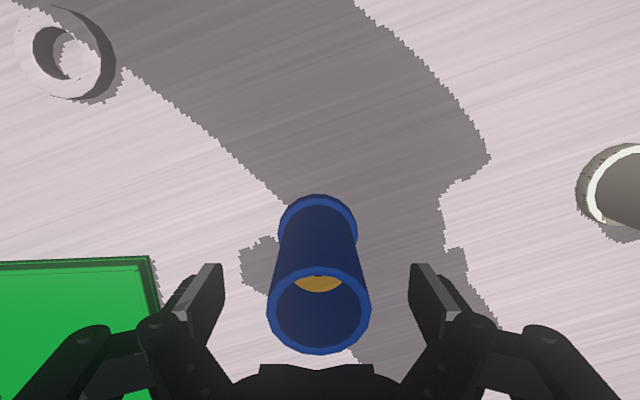

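The tube rim, at about (319,311), is centred between the pads at (218 / 415). I'll close the jaws.

```bash
python3 -m jog '0 0 0.002 0 0 0 0.03; 0 0 0.002 0 0 0 0.03; 0 0 0.002 0 0 0 0.03; 0 0 0.002 0 0 0 0.03; 0 0 0.002 0 0 0 0.03' 80
python3 -m jog '0 0 0 0 0 0 0.03; 0 0 0 0 0 0 0.03; 0 0 0 0 0 0 0.03; 0 0 -0.003 0 0 0 0.03; 0 0 -0.010 0 0 0 0.03'
python3 -m jog '0 0 -0.012 0 0 0 0.03; 0 0 -0.025 0 0 0 0.03; 0 0 -0.038 0 0 0 0.03; 0 0 -0.05 0 0 0 0.03; 0 0 -0.06 0 0 0 0.03'
python3 -m jog '0 0 -0.012 0 0 0 0.03; 0 0 -0.024 0 0 0 0.03; 0 0 -0.03 0 0 0 0.03; 0 0 -0.03 0 0 0 0.03; 0 0 -0.03 0 0 0 0.03'
python3 - <<'E'
from h import *
delta([.5525,-.296,.14]); grab("wrist","wrist3"); grab("scene","scene3")
E
```

```text
t: 3.2
eef_pos: [0.4784, 0.1688, 0.0448]
tool_rot: [0.0, 0.169, 0.986, 0.0]
contact_force: [-0.6, -0.5, 5.1]
gripper_width: 0.471
t: 3.7
eef_pos: [0.4775, 0.1683, 0.054]
tool_rot: [-0.001, 0.169, 0.986, -0.001]
contact_force: [-0.4, -0.2, -3.1]
gripper_width: 0.471
t: 4.2
eef_pos: [0.4786, 0.1688, 0.1158]
tool_rot: [0.0, 0.169, 0.986, 0.0]
contact_force: [0.6, 0.1, -3.7]
gripper_width: 0.471
t: 4.7
eef_pos: [0.478, 0.1687, 0.1441]
tool_rot: [-0.0, 0.169, 0.986, -0.0]
contact_force: [0.0, 0.4, -2.8]
gripper_width: 0.47
pos [0.478  0.1687 0.1441] rotvec(tool) to vertical-down tilt [-3.e-04 -1.e-04 -1.e+00] F [ 0.   0.4 -2.8] w 0.47 t 4.7
delta tool [-0.2246 -0.4135  0.0041]
```

View pics/wrist3.png

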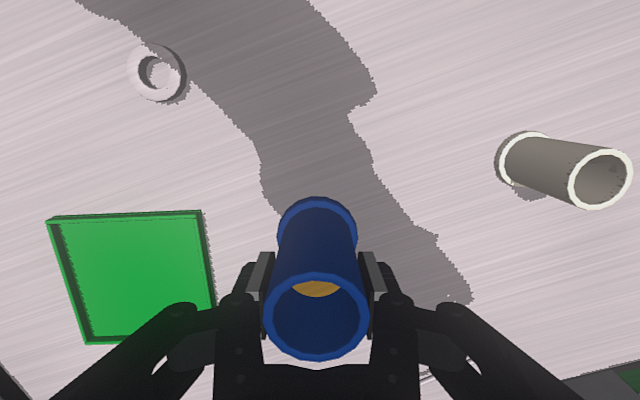

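View pics/scene3.png

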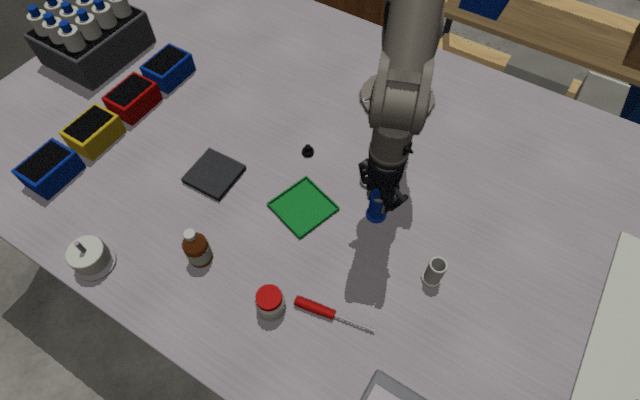

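The tube is held with the brass disc still inside at wrist (317,288), and the load reads 2.8 N. I'll carry it to the block.

```bash
python3 -m jog '-0.005 -0.009 0 0 0 0 0.03; -0.015 -0.027 0 0 0 0 0.03; -0.027 -0.05 0 0 0 0 0.03; -0.039 -0.072 0 0 0 0 0.03; -0.051 -0.094 0 0 0 0 0.03'
python3 -m jog '-0.012 -0.022 0 0 0 0 0.03; -0.024 -0.044 0 0 0 0 0.03; -0.036 -0.066 0 0 0 0 0.03; -0.048 -0.088 0 0 0 0 0.03; -0.060 -0.110 0 0 0 0 0.03'
python3 -m jog '-0.012 -0.022 0 0 0 0 0.03; -0.024 -0.044 0 0 0 0 0.03; -0.036 -0.066 0 0 0 0 0.03; -0.048 -0.088 0 0 0 0 0.03; -0.060 -0.110 0 0 0 0 0.03'
python3 -m jog '-0.012 -0.022 0 0 0 0 0.03; -0.024 -0.044 0 0 0 0 0.03; -0.034 -0.062 0 0 0 0 0.03; -0.042 -0.077 0 0 0 0 0.03; -0.048 -0.088 0 0 0 0 0.03'
python3 -m jog '-0.005 -0.009 0 0 0 0 0.03; -0.006 -0.010 0 0 0 0 0.03; -0.006 -0.010 0 0 0 0 0.03'
python3 - <<'E'
from h import *
delta([.5525,-.296,.105]); grab("wrist","wrist4"); grab("scene","scene4")
E
```

```text
t: 5.3
eef_pos: [0.4949, 0.0611, 0.1439]
tool_rot: [-0.0, 0.169, 0.986, -0.0]
contact_force: [0.2, 0.2, -2.8]
gripper_width: 0.47
t: 5.8
eef_pos: [0.5147, -0.0626, 0.1439]
tool_rot: [-0.0, 0.169, 0.986, -0.0]
contact_force: [0.8, 1.2, -3.3]
gripper_width: 0.469
t: 6.3
eef_pos: [0.5345, -0.1861, 0.1438]
tool_rot: [-0.001, 0.169, 0.986, -0.0]
contact_force: [-0.1, -0.1, -1.1]
gripper_width: 0.471
t: 6.8
eef_pos: [0.5505, -0.2851, 0.1439]
tool_rot: [-0.0, 0.169, 0.986, -0.0]
contact_force: [-0.1, -0.0, -2.9]
gripper_width: 0.468
t: 7.1
eef_pos: [0.5536, -0.2942, 0.1441]
tool_rot: [-0.0, 0.168, 0.986, 0.0]
contact_force: [0.6, -0.0, -2.4]
gripper_width: 0.471
pos [ 0.5536 -0.2942  0.1441] rotvec(tool) to vertical-down tilt [-3.e-04  6.e-04 -1.e+00] F [ 0.6 -0.  -2.4] w 0.471 t 7.1
delta tool [ 0.0004 -0.002   0.0391]
```

View pics/wrist4.png

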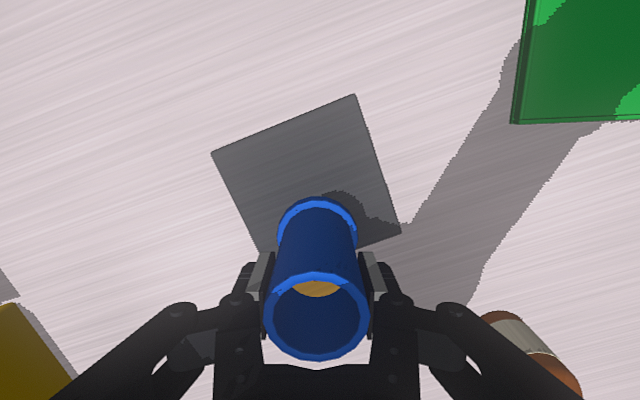

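View pics/scene4.png

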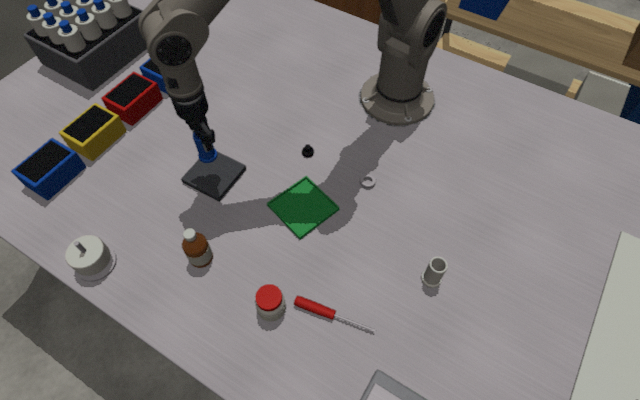

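The tube is over the block with its mouth at wrist (317,225), and the bush is still inside. The mouth is about 79 mm above the block top. Now the rap at about 0.38 m/s, with the grip eased so the tube can slip a little.

```bash
python3 -m jog '0 0 0.012 0 0 0 0.03; 0 0 0.048 0 0 0 0.03; 0 0 0.086 0 0 0 0.03; 0 0 0.076 0 0 0 0.03; 0 0 0.074 0 0 0 0.03' 55
python3 - <<'E'
from h import *
delta([.5525,-.296,.105]); grab("wrist","wrist5"); grab("scene","scene5")
E
```

```text
t: 7.7
eef_pos: [0.5537, -0.2944, 0.0702]
tool_rot: [-0.0, 0.168, 0.986, 0.0]
contact_force: [-1.0, -0.4, -1.4]
gripper_width: 0.47
pos [ 0.5537 -0.2944  0.0702] rotvec(tool) to vertical-down tilt [-0.e+00  1.e-04 -1.e+00] F [-1.  -0.4 -1.4] w 0.47 t 7.7
delta tool [ 0.0006 -0.002  -0.0348]
```

View pics/wrist5.png

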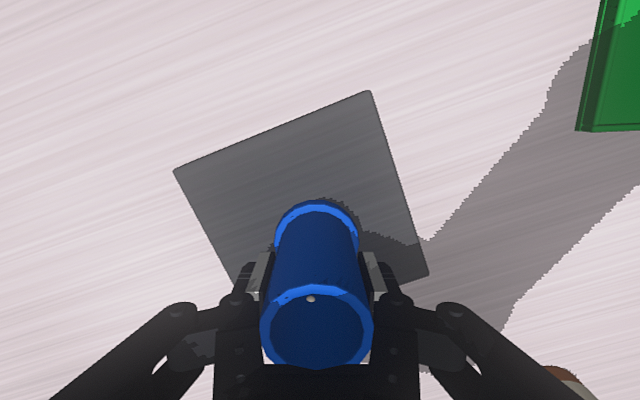

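The brass disc has gone from the tube, a pip is now visible at (311,299), and the load is down to 1.4 N. The bush has dropped. I'll lift straight up.

```bash
python3 -m jog '0 0 0 0 0 0 0.03; 0 0 -0.003 0 0 0 0.03; 0 0 -0.01 0 0 0 0.03; 0 0 -0.02 0 0 0 0.03; 0 0 -0.03 0 0 0 0.03'
python3 -m jog '0 0 -0.01 0 0 0 0.03; 0 0 -0.022 0 0 0 0.03; 0 0 -0.038 0 0 0 0.03; 0 0 -0.054 0 0 0 0.03; 0 0 -0.065 0 0 0 0.03'
python3 -m jog '0 0 -0.005 0 0 0 0.03; 0 0 -0.005 0 0 0 0.03; 0 0 -0.005 0 0 0 0.03'
python3 - <<'E'
from h import *
delta([.508,-.027,.14]); grab("wrist","wrist6"); grab("scene","scene6")
c=grab("top","top6"); s=cv2.resize(cv2.imread("pics/scene6.png")[100:260,120:320],None,fx=4,fy=4,interpolation=cv2.INTER_CUBIC);s=s[:600,:800];cv2.imwrite("pics/s6z.png",s)
E
```

```text
t: 8.3
eef_pos: [0.5537, -0.295, 0.1015]
tool_rot: [0.0, 0.169, 0.986, -0.0]
contact_force: [0.7, 0.3, -0.9]
gripper_width: 0.472
t: 8.8
eef_pos: [0.554, -0.2951, 0.1675]
tool_rot: [0.001, 0.169, 0.986, -0.0]
contact_force: [0.9, -0.5, -1.5]
gripper_width: 0.47
t: 9.1
eef_pos: [0.5532, -0.2945, 0.1698]
tool_rot: [-0.0, 0.169, 0.986, 0.0]
contact_force: [-0.6, 0.2, -1.3]
gripper_width: 0.473
pos [ 0.5532 -0.2945  0.1698] rotvec(tool) to vertical-down tilt [-7.e-04  4.e-04 -1.e+00] F [-0.6  0.2 -1.3] w 0.473 t 9.1
delta tool [0.1315 0.2372 0.03  ]
```

View pics/wrist6.png

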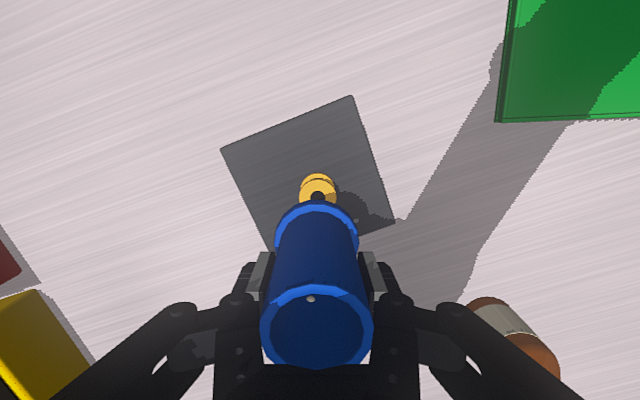

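View pics/s6z.png

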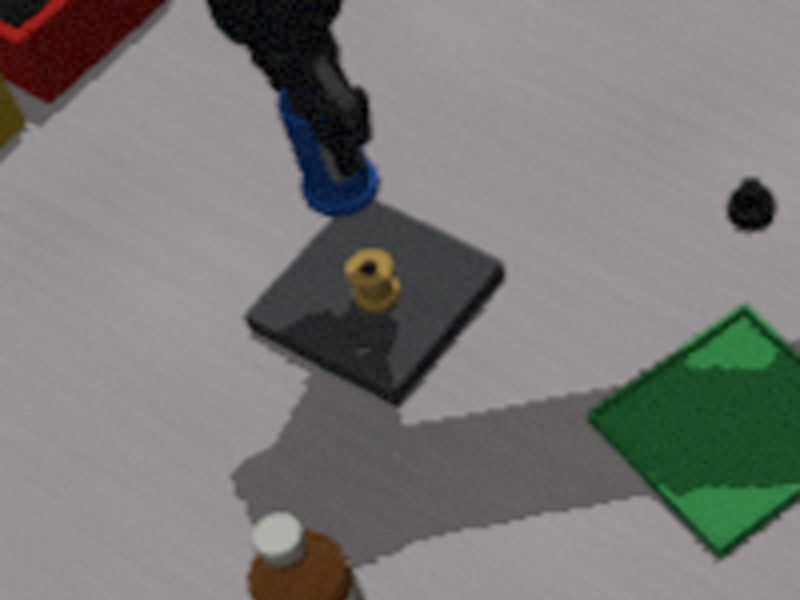

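The bush stands near the middle of the block, at zoomed scene (373,280), clear of the lifted tube. I'll carry the tube to the tray.

```bash
python3 -m jog '0.005 0.009 0 0 0 0 0.03; 0.016 0.029 0 0 0 0 0.03; 0.030 0.054 0 0 0 0 0.03; 0.044 0.079 0 0 0 0 0.03; 0.058 0.105 0 0 0 0 0.03' 80
python3 -m jog '0.014 0.025 0 0 0 0 0.03; 0.028 0.05 0 0 0 0 0.03; 0.042 0.075 0 0 0 0 0.03; 0.055 0.098 0 0 0 0 0.03; 0.065 0.118 0 0 0 0 0.03'
python3 -m jog '0.005 0.01 0.005 0 0 0 0.03; 0.008 0.014 0.02 0 0 0 0.03; 0.008 0.014 0.03 0 0 0 0.03; 0.008 0.014 0.03 0 0 0 0.03; 0.008 0.014 0.03 0 0 0 0.03'
python3 - <<'E'
from h import *
from scipy.optimize import minimize
delta([.508,-.027,.049]); grab("wrist","wrist7"); c=grab("scene","scene7")
s=cv2.resize(cv2.imread("pics/scene7.png")[120:260,220:400],None,fx=4,fy=4,interpolation=cv2.INTER_CUBIC);cv2.imwrite("pics/s7z.png",s)
E
```

```text
t: 9.75
eef_pos: [0.533, -0.1747, 0.1699]
tool_rot: [-0.0, 0.169, 0.986, 0.0]
contact_force: [-0.2, 1.0, -0.6]
gripper_width: 0.47
t: 10.25
eef_pos: [0.5106, -0.0412, 0.1701]
tool_rot: [-0.0, 0.168, 0.986, 0.0]
contact_force: [-0.4, -0.3, -1.3]
gripper_width: 0.468
t: 10.75
eef_pos: [0.5086, -0.0285, 0.1401]
tool_rot: [-0.0, 0.169, 0.986, -0.0]
contact_force: [0.3, 0.0, -1.8]
gripper_width: 0.469
pos [ 0.5086 -0.0285  0.1401] rotvec(tool) to vertical-down tilt [-7.e-04 -5.e-04 -1.e+00] F [ 0.3  0.  -1.8] w 0.469 t 10.75
delta tool [0.0011 0.0013 0.0911]
```

View pics/wrist7.png

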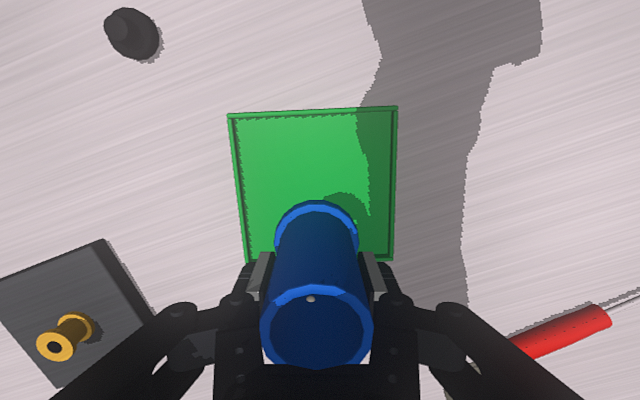

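View pics/s7z.png

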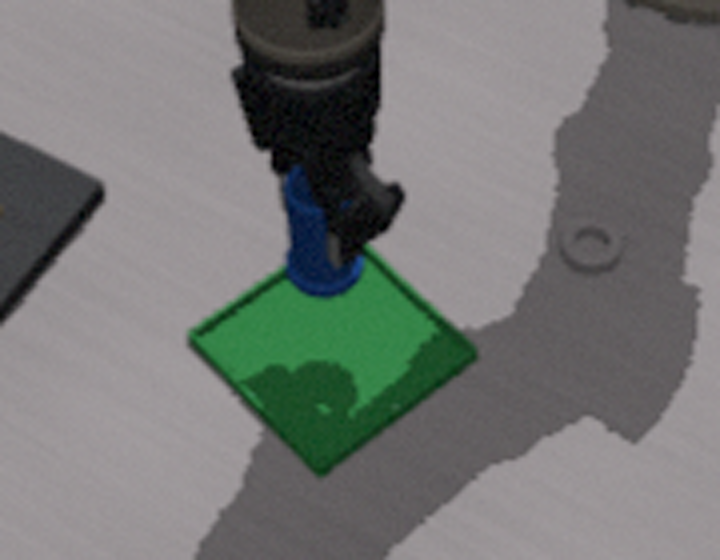

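The tube is above the tray centre and everything looks clear. I'll lower it and feel for contact.

```bash
python3 -m jog '0.001 0.001 0.01 0 0 0 0.03; 0.001 0.001 0.028 0 0 0 0.03; 0.001 0.001 0.048 0 0 0 0.03; 0.001 0.001 0.066 0 0 0 0.03; 0.001 0.001 0.08 0 0 0 0.03'
python3 -m jog '0 0 0.004 0 0 0 0.03; 0 0 0.006 0 0 0 0.03; 0 0 0.008 0 0 0 0.03; 0 0 0.008 0 0 0 0.03'
python3 -m jog '0 0 0.001 0 0 0 0.03; 0 0 0.002 0 0 0 0.03; 0 0 0.002 0 0 0 0.03'
```

```text
t: 11.35
eef_pos: [0.5077, -0.0264, 0.059]
tool_rot: [-0.0, 0.169, 0.986, -0.0]
contact_force: [0.1, -0.2, -1.4]
gripper_width: 0.468
t: 11.75
eef_pos: [0.5085, -0.0264, 0.0527]
tool_rot: [0.0, 0.169, 0.986, 0.0]
contact_force: [-0.3, 1.2, -2.2]
gripper_width: 0.472
t: 12.05
eef_pos: [0.5082, -0.0263, 0.0504]
tool_rot: [0.0, 0.169, 0.986, 0.0]
contact_force: [-0.1, 0.2, -2.3]
gripper_width: 0.476
```

```bash
python3 -m jog '0 0 0.001 0 0 0 0.03; 0 0 0.002 0 0 0 0.03; 0 0 0.002 0 0 0 0.03'
python3 -m jog '0 0 0.001 0 0 0 0.03; 0 0 0.0015 0 0 0 0.03; 0 0 0.0015 0 0 0 0.03'
```

```text
t: 12.35
eef_pos: [0.508, -0.0263, 0.0481]
tool_rot: [-0.0, 0.169, 0.986, -0.0]
contact_force: [-0.0, 0.2, -2.4]
gripper_width: 0.469
t: 12.65
eef_pos: [0.508, -0.0263, 0.0467]
tool_rot: [-0.0, 0.169, 0.986, -0.0]
contact_force: [0.0, -0.6, -1.2]
gripper_width: 0.469
```

```bash
python3 -m jog '0 0 0.001 0 0 0 0.03; 0 0 0.0015 0 0 0 0.03; 0 0 0.0015 0 0 0 0.03'
python3 -m jog '0 0 0.001 0 0 0 0.03; 0 0 0.0015 0 0 0 0.03; 0 0 0.0015 0 0 0 0.03'
python3 - <<'E'
from h import *
grab("wrist","wrist8"); c=grab("scene","scene8")
s=cv2.resize(cv2.imread("pics/scene8.png")[120:260,220:400],None,fx=4,fy=4,interpolation=cv2.INTER_CUBIC);cv2.imwrite("pics/s8z.png",s)
E
```

```text
t: 12.95
eef_pos: [0.5081, -0.0264, 0.0452]
tool_rot: [-0.0, 0.169, 0.986, 0.0]
contact_force: [-0.8, -0.3, -2.1]
gripper_width: 0.469
t: 13.25
eef_pos: [0.5081, -0.0264, 0.0437]
tool_rot: [-0.0, 0.169, 0.986, -0.0]
contact_force: [-0.2, 0.0, -2.0]
gripper_width: 0.471
```

View pics/s8z.png

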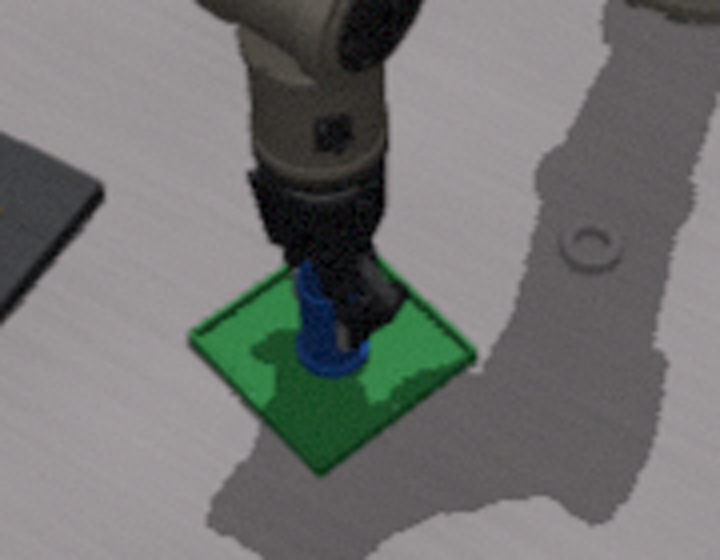

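View pics/wrist8.png

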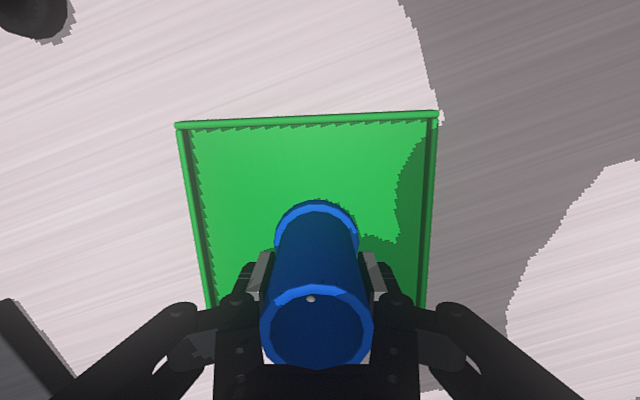

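No contact yet. The rim looks about 8 mm higher in the fingers than at the grasp, so I expect contact near TCP z = 0.041. I'll keep lowering.

```bash
python3 -m jog '0 0 0.001 0 0 0 0.03; 0 0 0.0015 0 0 0 0.03; 0 0 0.0015 0 0 0 0.03'
python3 -m jog '0 0 0.001 0 0 0 0.03; 0 0 0.0015 0 0 0 0.03; 0 0 0.0015 0 0 0 0.03'
```

```text
t: 13.65
eef_pos: [0.508, -0.0264, 0.0422]
tool_rot: [-0.0, 0.169, 0.986, -0.0]
contact_force: [-0.5, 0.9, -2.0]
gripper_width: 0.467
t: 13.95
eef_pos: [0.508, -0.0264, 0.0407]
tool_rot: [-0.0, 0.169, 0.986, -0.0]
contact_force: [-0.5, 0.3, -1.0]
gripper_width: 0.473
```

```bash
python3 -m jog '0 0 0.001 0 0 0 0.03; 0 0 0.001 0 0 0 0.03; 0 0 0.001 0 0 0 0.03'
python3 -m jog '0 0 0.001 0 0 0 0.03; 0 0 0.001 0 0 0 0.03; 0 0 0.001 0 0 0 0.03'
```

```text
t: 14.25
eef_pos: [0.5081, -0.0264, 0.0398]
tool_rot: [-0.0, 0.169, 0.986, 0.0]
contact_force: [-0.3, 0.9, -1.8]
gripper_width: 0.47
t: 14.55
eef_pos: [0.5081, -0.0264, 0.0396]
tool_rot: [0.0, 0.169, 0.986, 0.0]
contact_force: [-3.2, -0.2, 9.8]
gripper_width: 0.474
```

Contact: +9.8 N at z = 0.0396. I'll release and retreat straight up.

```bash
python3 -m jog '0 0 -0.0005 0 0 0 0.046; 0 0 -0.0005 0 0 0 0.055; 0 0 -0.0005 0 0 0 0.07; 0 0 -0.0005 0 0 0 0.0854; 0 0 -0.0005 0 0 0 0.0854'
python3 -m jog '0 0 0 0 0 0 0.0854; 0 0 0 0 0 0 0.0854; 0 0 -0.005 0 0 0 0.0854; 0 0 -0.015 0 0 0 0.0854; 0 0 -0.03 0 0 0 0.0854'
python3 -m jog '0 0 -0.025 0 0 0 0.0854; 0 0 -0.05 0 0 0 0.0854; 0 0 -0.08 0 0 0 0.0854; 0 0 -0.11 0 0 0 0.0854; 0 0 -0.12 0 0 0 0.0854'
python3 -m jog '0.04 0 0 0 0 0 0.0854; 0.08 0 0 0 0 0 0.0854; 0.08 0 0 0 0 0 0.0854; 0.08 0 0 0 0 0 0.0854; 0.08 0 0 0 0 0 0.0854'
python3 - <<'E'
from h import *
from scipy.optimize import minimize
grab("top","top9"); c=grab("scene","scene9"); grab("wrist","wrist9")
h=cv2.cvtColor(c["bgr"],cv2.COLOR_BGR2HSV); roi=np.zeros((400,640),bool); roi[150:250,250:350]=1
k=big(roi&(h[...,0]>100)&(h[...,0]<130)&(h[...,1]>130)); m=np.zeros((400,640),np.uint8); cv2.drawContours(m,[k],-1,1,-1)
g=np.array([.508,-.027]); r=minimize(lambda p:np.abs(hullmask(c,p,.004)-m).sum(),g,method="Nelder-Mead",options=dict(initial_simplex=[g,g+[.01,0],g+[0,.01]])); print(r.x,r.fun,m.sum())
s=cv2.resize(c["bgr"][120:260,170:370],None,fx=4,fy=4,interpolation=cv2.INTER_CUBIC);cv2.imwrite("pics/s9z.png",s); delta([0,0,0])
E
```

```text
t: 15.05
eef_pos: [0.5081, -0.0264, 0.0392]
tool_rot: [-0.0, 0.169, 0.986, -0.0]
contact_force: [-0.0, 0.6, 0.1]
gripper_width: 1.001
t: 15.55
eef_pos: [0.5077, -0.0264, 0.0698]
tool_rot: [-0.001, 0.169, 0.986, -0.0]
contact_force: [-0.8, 0.9, -1.0]
gripper_width: 0.998
t: 16.05
eef_pos: [0.5098, -0.0265, 0.193]
tool_rot: [0.003, 0.169, 0.986, 0.001]
contact_force: [-0.1, -0.3, -0.1]
gripper_width: 1.002
t: 16.55
eef_pos: [0.4335, 0.0001, 0.1896]
tool_rot: [0.001, 0.169, 0.986, 0.0]
contact_force: [-0.5, 0.3, 0.4]
gripper_width: 1.001
[ 0.50687983 -0.02786179] 57.25490196078431 446
pos [ 4.335e-01 -1.000e-04  1.893e-01] rotvec(tool) to vertical-down tilt [ 4.e-04 -3.e-04 -1.e+00] F [ 0.3 -0.9  0.2] w 1.0 t 16.7
delta tool [ 0.4088 -0.1443  0.1892]
```

View pics/s9z.png

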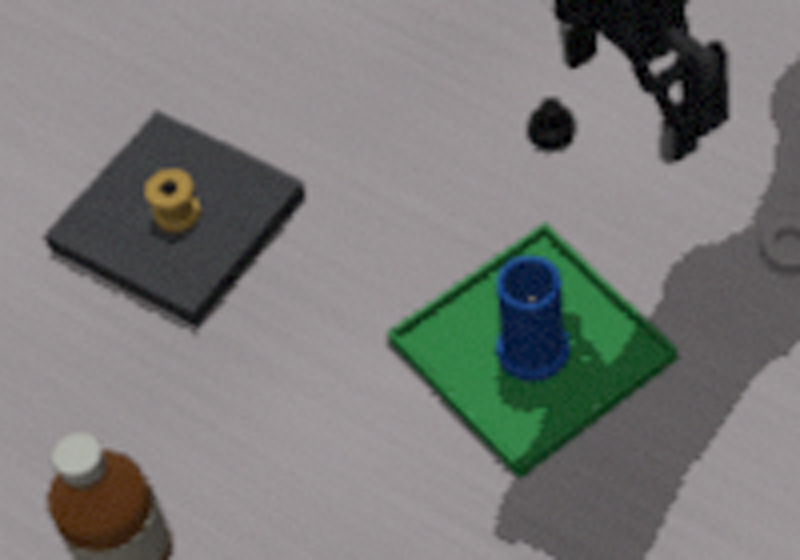

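View pics/wrist9.png

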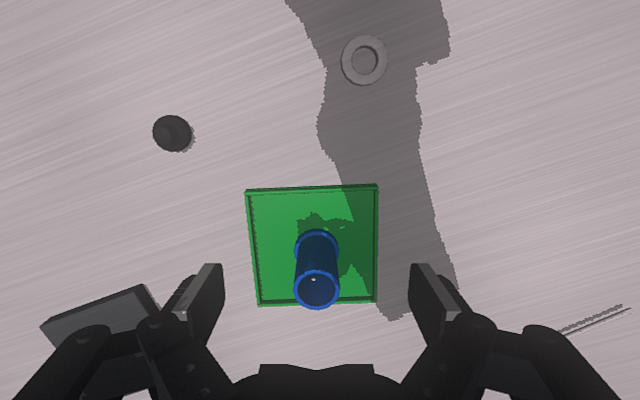

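The tube stands upright and empty at the tray's centre (zoomed scene (530,320)). The bush stands on the block (zoomed scene (173,200)), and the gripper is clear of both.

```bash
python3 -c "
from station import workorder
print(workorder.hand_in())"
```

```text
the job is handed in; nothing more can be done
None
```

The bush is out of the blue tube and standing on the steel block, and the empty tube stands mouth down in the tray. The job is handed in at about 17 s, and no verdict was reported.

- **What I did:** I gripped the tube, carried it over the block with the bush still inside, and rapped it once at a commanded 0.38 m/s or so. I then lifted it straight off, carried it to the tray and set it down by feel, touching the floor at about 10 N.
- **Bush:** the last picture shows it upright near the middle of the block. I judged this by eye and did not measure its position.
- **Tube:** upright and empty. I measured it at (0.507, -0.028), about 1–2 mm from the tray centre I had measured.
- **Gripper:** open and clear of everything.
- **Disagreements:**
    - The rap pushed the tube about 9 mm up in the fingers, so it touched the tray floor about 9 mm lower than I had worked out from the grasp.
    - The top and scene camera measurements differed by 1–3 mm.
- **Not checked:** the peak wrist force and exact speed at the moment of the rap, because readings only come at the end of each move.

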